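# Stack gift boxes in the strapping jig and clamp the column

### The job

Stack the grey box squarely onto the dark box that sits in the strapping jig, and the lime box squarely on top of that. Then pump the red trigger of the one-hand clamp until the jaw has pushed the whole column against the wooden fence and the edge of the black collar stands within the green band of the pressure gauge, never letting it run through the red; move the jaw by the trigger only. Finish with the gripper still squeezing the trigger so that the pressure stays in the green, and leave everything else on the table where it is.

Things in the scene. Friction and masses are not known exactly. Their poses are not given: they have to be found in the camera images.
- box_grey_mid (a point): the grey box with a pale yellow line under the lid: closed covered cardboard box, 60 mm along its own x, 70 mm along its own y, 35 mm high, about 0.08 to 0.17 kg, stiff and straight-sided; the point is its very centre, axes along its sides, z up
- box_lime_mid (a point): the lime-green box: the same size and kind; the point is its very centre, axes along its sides
- box_dark_mid (a point): the near-black box with a golden line, already standing loose in the jig, within a few mm of the fence: the same size and kind; the point is its very centre, axes along its sides
- jig: the strapping jig, fixed to the table: plywood board 12 mm thick, 120 mm along x, reaching from y = -0.26 to 0.16. Origin on the table; y runs along the clamp's rod from the handle to the fence, x across, z up. The orange clamp housing (50 mm along x, y = -0.202 to -0.102, top at z = 0.095) carries trigger and grip; the steel rod sticks out behind it
- seat (a point): point on the upper face of the jig's board, axes as the jig's: the middle of the column's place when it is pushed home. The wooden fence's face is 35 mm from it along +y (fence 100 mm wide, 15 mm thick, its top 93 mm above this point); the other three sides are open
- jaw_face (a point): centre of the face of the black jaw plate (70 mm wide along x, 88 mm high, 10 mm thick), axes as the jig's; it faces the fence and moves along y. It starts with its face 30 to 50 mm clear of the place of the column pushed home
- jaw (a joint): spring gauge behind the jaw, in m: 0 when the jaw touches nothing, 0.015 at most; the jaw is pressed back towards the collar against 1 N per mm, so 0.007 is about 7 N of clamping force. The collar's edge stands in the green band from 0.004 to 0.011, in the red above that
- collar_edge (a point): top of the front edge of the black collar (24 mm thick) on the rod's end. The gauge stalk shows between it and the jaw: 4 mm white nearest the collar, 7 mm green, 4 mm red next to the jaw; the stalk slides into the collar as pressure grows
- rod (a joint): travel of the clamp's rod in m, growing towards the fence; it carries collar and jaw. One full squeeze of the trigger pushes it about 15 mm (0.06 m per rad); letting the trigger out leaves it where it is, but clamping force falls to under 2 N unless the trigger is held squeezed
- trigger_pad (a point): the red trigger, an upright blade 12 mm thick along the jig's y, 24 mm wide along x, hinged 65 mm below this point, top 17 mm above it; the point is in the blade's middle, where it is squeezed. Squeezing drives it towards the fixed grip (jig's -y) by 16 mm; a spring returns it
- trigger (a joint): trigger angle in rad: 0 out (released), 0.25 fully squeezed. The return spring gives 2 to 3 N at the pad point, the rod drags with 2 N; 7 N of clamping force takes about 15 N at the trigger. The first 2 mm or so of a squeeze against the column may be lost as play
- fixed_grip (a point): the black fixed grip behind the trigger, an upright post 16 mm thick along y, 26 mm wide along x, top 20 mm above this point; the point is in its middle, level with the trigger pad and 36 mm from it when the trigger is out. Both together measure 50 mm over their outer faces when out, 34 mm fully squeezed; the gap between is 22 mm when out
- tape_reel: a bystander, to be left alone: the tape reel; the point is the centre of its underside
- spool: a bystander, to be left alone: the blue thread spool; the point is the centre of its underside
- pin_jar: a bystander, to be left alone: the jar of pins; the point is the centre of its underside
- pattern_weight: a bystander, to be left alone: the round steel pattern weight; the point is the centre of its underside
- wax_tin: a bystander, to be left alone: the copper-coloured flat tin; the point is the centre of its underside
Things that resemble listed ones, but are neither listed nor needed, are in the scene too. Leave any blue or purple look-alike of the part that bears box_dark_mid alone.

How it is judged:
By the outcome, as a careful person would: the job done as asked, in the order asked, and still so for the second after the job is handed in, while the arm keeps its last pose, push and grip.
It also fails if it takes over 72 s, if anything falls off the work surface, if the arm or the gripper's body presses on something with over 40 N, if the wrist force passes 120 N, or if a joint passes its speed limit or range.

### The arm

A 6-joint arm with a two-finger parallel gripper is mounted at the origin on the work surface. World frame = base frame: x ahead of the robot, y to its left, z up, the work surface at z = 0. Lengths are in mm, angles in rad, forces in N, time in s.
With the tool pointing down it reaches from about 350 to 975 mm from the base axis. Payload 7.1 kg.
Tool frame: the origin (TCP) lies at the very end of the fingers, on their centre line; the grasp point (between the pads) lies 19 mm behind it; z points along the fingers, y is the line along which they close (so a half turn about z gives the same grasp; the last joint's range is limited). The gripper opens to 88 mm and grips with 3 to 60 N. Pads are 20 mm wide; open, the fingers measure 115 mm over their backs; the gripper's body (75 mm by 178 mm) begins 61 mm behind the grasp point.
Start: joints at [1.194, 0.423, 1.63, -0, 1.089, -0.019], TCP at [218.852, 585.413, 222.675] pointing down, gripper open.
Joint ranges: [-3, 3], [-0.9, 2.11], [0.09, 2.58], [-1.31, 4.45], [0.11, 2.69], [-2.54, 2.54]. Speed limits (rad/s): [2.39, 2.39, 3.01, 3.14, 3.14, 3.14].

### API

Orientations are given as a rotation vector (axis times angle).
In Python, from workcell import sensors, imaging, close_job gives the robot as it stands. The module is installed in compiled form; this text tells all that it offers.
- The arm moves only by the tool servo_tool, never from a script. Its argument "steps" is a list of rows, each a list of 3 entries, a list of its own where there are three numbers: the shift along the world's x, y, z in m, then the turn, a rotation vector about the world's x, y, z in degrees, then the opening, from -1 (shut) to 1 (fully open). A call has exactly 8 rows; each row shifts and turns the commanded pose from where the row before left it; what a row does not reach is not made up. A row lasts 1/12 s, in which the tool goes at most 41.7 mm and 7.16 degrees, less where a joint would pass 70% of its speed; a pose out of reach is approached as far as the arm can. A call is refused whole if a number of a shift passes 0.0417 or a number of a turn 7.16, either way. A call with a gripper value outside its range is refused whole. The fingers move at their own pace and stop on an object; the grip force is fixed at half the most. Time passes only in rows, so rows that do not move let the fingers close, or fill a call up. It gives the time, the measured TCP pose, the force, the opening and the grip force at its end, in the units of the state.
- sensors.get_obs(): the state, without advancing time (a new reading comes with each control period).
- imaging.get_image(name): name is "scene" or "top"; returns a dict with "color" (384x512x3 uint8, blue, green, red), "range_z" (384x512 float32, mm along the optical axis (not along the pixel's ray), 0 where there is no reading), "vertical_fov" (degrees; the focal length in pixels is half the picture's height over the tangent of half this angle, whatever the lens; pixels are square), "cx", "cy" (the principal point, pixels), "rvec" (rotation vector, rad) and "tvec" (3), from world to camera coordinates, as OpenCV has them. Camera axes: x right, y down, z forward; pixel columns grow to the right and rows downward; lengths in mm; the calibration is good to about 2 mm. A picture is of the moment at which its call begins.
- close_job(): hands the job in; it is judged then, once.
The state is a dict: "t": time; "qpos": joint angles; "qvel": joint speeds; "joint_torque": joint torques, N m; "ee_pos": TCP position; "orientation": TCP orientation; "ft_force": force on the tool from outside, world axes, zero at the start; "moment": the same for the moment, N m; "width": finger opening in mm; "grasp_force": force on a finger pad.
Only numpy, scipy, OpenCV 4.12 (cv2) and the standard library are available. Lean on these libraries where they do the work, as an engineer would, in place of code of your own. Each camera call takes 0.05 s, during which the arm holds its last target. There are 200 camera calls.

## Working session

There is one attempt and no reset: what is moved stays moved. The work goes in short steps, Python scripts to look and compute and a tool call to move; the robot and the scene stay as the last step left them, time stands still between calls to the robot, and variables do not carry over. Pictures are saved under pics/ and viewed, at most 10 in all, crops included, and the job is handed in when it is done.

Besides the shell and the picture viewer there is one more tool, called after "Emit:" by a JSON object that holds its "op" and its "data", one argument or row to a line. servo_tool: Moves the arm, as the interface text tells. Its arguments: {"type":"object","properties":{"steps":{"type":"array"}},"required":["steps"]}

```bash
mkdir -p pics; cat > h.py <<'E'
import numpy as np, cv2
from workcell import sensors, imaging, close_job
def cam(n):
    d=imaging.get_image(n); im=d["color"]; H=im.shape[0]
    d["f"]=H/2/np.tan(np.radians(d["vertical_fov"])/2)
    d["R"]=cv2.Rodrigues(np.array(d["rvec"],float))[0]; d["t"]=np.array(d["tvec"],float).ravel()
    return d
def ray(d,u,v):
    c=np.stack([(np.asarray(u,float)-d["cx"])/d["f"],(np.asarray(v,float)-d["cy"])/d["f"],np.ones(np.shape(u))],-1)
    return -d["R"].T@d["t"], c@d["R"]
def onz(d,u,v,z):
    o,r=ray(d,u,v); return o+r*((z-o[2])/r[...,2])[...,None]
def cloud(d):
    v,u=np.mgrid[:384,:512]; o,r=ray(d,u,v); return o+r*d["range_z"][...,None]
def proj(d,p):
    c=np.asarray(p,float)@d["R"].T+d["t"]; return c[...,:2]/c[...,2:]*d["f"]+[d["cx"],d["cy"]]
E
python3 - <<'E'
from h import *
a=cam("top");b=cam("scene")
for n,d in(("top",a),("scene",b)):
    print(n,d["f"],d["cx"],d["cy"],-d["R"].T@d["t"],d["R"][2]); 
    cv2.imwrite(f"pics/{n}0.png",cv2.resize(d["color"],(800,600)))
print(sensors.get_obs())
E
```

```text
top 359.91586792010446 259.85341269507876 191.70435676210008 [ 281.23329087  -54.44829805 1178.7477645 ] [ 0.21790757 -0.00453568 -0.97595887]
scene 471.7985738312087 254.93322736883036 193.16337061052394 [1151.84193201  265.1847128  1143.01120439] [-0.50815641 -0.24831059 -0.82469322]
{'t': 0.1, 'qpos': array([ 1.19401220e+00,  4.23763235e-01,  1.63059043e+00, -1.85019802e-05,
        1.08857911e+00, -1.90144019e-02]), 'qvel': array([-8.33205967e-06, -1.34467795e-03, -1.83656032e-03,  1.22598403e-03,
       -7.66864198e-04,  1.95601512e-04]), 'joint_torque': array([-4.18222535e-04, -5.45611954e+01, -2.74323392e+01,  6.45024539e-02,
        1.87852298e-02, -6.33439669e-06]), 'ee_pos': array([218.67648943, 584.97708828, 221.98925744]), 'orientation': array([-5.58933510e-01, -3.09121966e+00,  2.06885974e-03]), 'ft_force': array([-0.27296774,  0.39722399,  0.19399466]), 'moment': array([-0.01421882,  0.02570876, -0.00494391]), 'grasp_force': 0.0, 'width': 87.88874100862526}
```

View pics/top0.png

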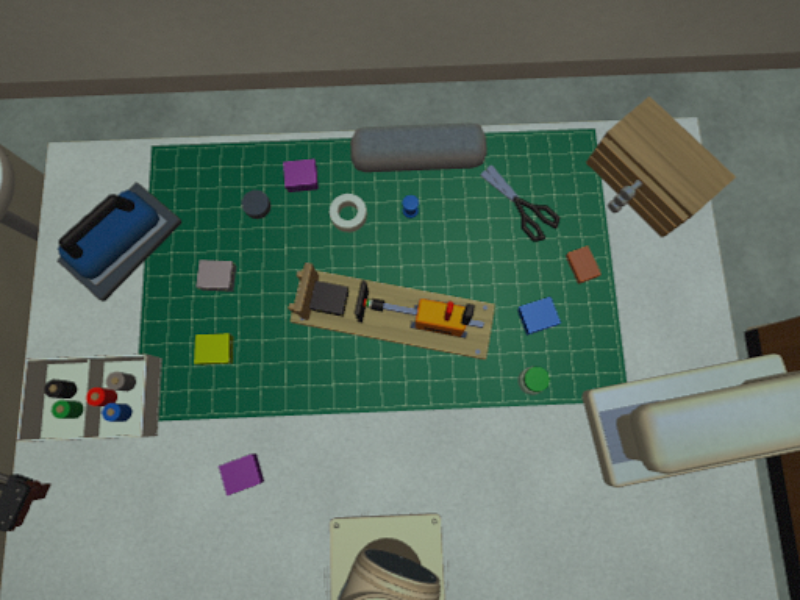

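View pics/scene0.png

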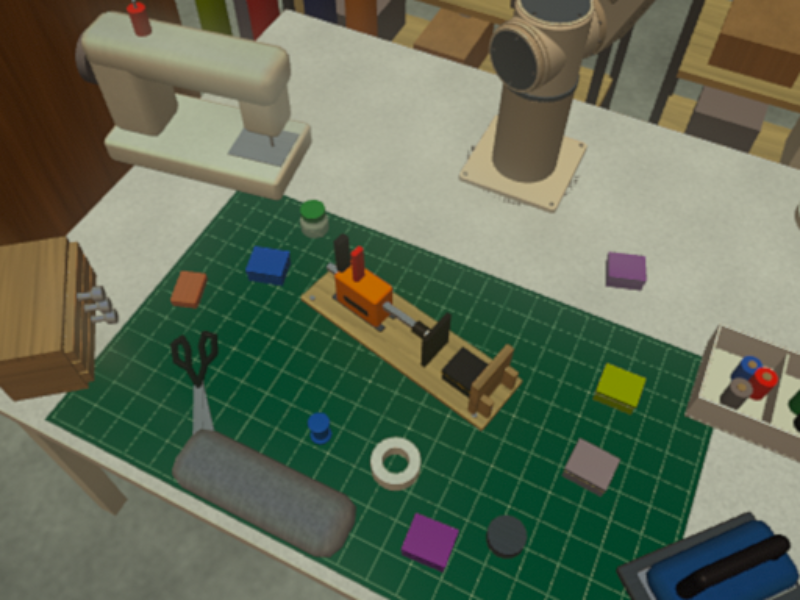

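The top view (800-px scale) shows the jig at (390,312), with the fence at left (302,292), the dark box at (328,297), the jaw at (362,300), the trigger at (449,310) and the grip at (468,314). Candidates for the boxes:
- **Grey:** pinkish-grey box at (215,275), or the round weight at (256,204), which is not a box.
- **Lime:** yellow-green box at (212,349), or the green jar lid at (536,379), which is round.
- **Look-alikes:** purple (300,175), purple (240,475) and blue (540,315). I leave these alone.

My choices are the boxes at (215,275) and (212,349).

```bash
cat > m.py <<'E'
from h import *
def box(d,P,c,zlo,zhi,r=75):
    m=(abs(P[...,0]-c[0])<r)&(abs(P[...,1]-c[1])<r)&(P[...,2]>zlo)&(P[...,2]<zhi)&(d["range_z"]>0)
    q=P[m][:,:2].astype(np.float32); return m,q
E
python3 - <<'E'
from m import *
D={n:cam(n) for n in("top","scene")}
s=.64
for n,d in D.items():
    P=cloud(d); d["P"]=P
T=D["top"]["P"]
for nm,(u,v) in dict(grey=(215,275),lime=(212,349),dark=(328,297)).items():
    p=T[int(v*s),int(u*s)]; print(nm,p)
    for n,d in D.items():
        P=d["P"]; m,q=box(d,P,p,p[2]-7,p[2]+8,48 if nm!="dark" else 40)
        if nm=="dark": m&=d["color"].max(2)<75; q=P[m][:,:2].astype(np.float32)
        r=cv2.minAreaRect(q); print(' ',n,m.sum(),np.round(P[m].mean(0),1),[np.round(x,1) for x in r])
for n,d in D.items():
    hsv=cv2.cvtColor(d["color"],cv2.COLOR_BGR2HSV);P=d["P"]
    w=(abs(P[...,0]-400)<300)&(abs(P[...,1]+50)<300)
    for nm,m in dict(red=((hsv[...,0]<4)|(hsv[...,0]>174))&(hsv[...,1]>190)&(P[...,2]>80)&w,orange=(hsv[...,0]>7)&(hsv[...,0]<18)&(hsv[...,1]>200)&(abs(P[...,2]-95)<7)&w).items():
        print(n,nm,m.sum(),np.round(np.median(P[m],0),1),P[m][:,2].max() if m.any() else 0, [np.round(x,1) for x in cv2.minAreaRect(P[m][:,:2].astype(np.float32))])
    # things above 100 in jig
    c=T[int(300*s),int(380*s)]
    m=w&(P[...,2]>98)&(P[...,2]<200)&(abs(P[...,0]-330)<140)
    k,l,st,ce=cv2.connectedComponentsWithStats(m.astype(np.uint8))
    for i in range(1,k):
        if st[i,4]>8: q=P[l==i];print(n,'hi',st[i,4],np.round(np.median(q,0),1),np.round(q[:,2].max(),1),[np.round(x,1) for x in cv2.minAreaRect(q[:,:2].astype(np.float32))])
a=cv2.resize(D["top"]["color"][140:240,110:330],(792,360),interpolation=2)
b=cv2.resize(D["scene"]["color"][140:330,190:430],(792,600),interpolation=2)[:,:]
cv2.imwrite("pics/c1.png",cv2.resize(np.vstack([a,b]),(495,600)))
E
```

```text
grey [607.75047846 343.66314148  31.08714172]
  top 389 [609.5 343.9  34.6] [array([610.4, 345. ]), array([71.9, 60.9]), np.float64(84.4)]
  scene 682 [613.9 343.1  32.8] [array([611.8, 343.5]), array([69.7, 62.4]), np.float64(85.1)]
lime [451.26354515 344.22622983  33.02489355]
  top 421 [452.3 343.3  34.7] [array([452.8, 344.1]), array([59.7, 72.5]), np.float64(1.6)]
  scene 557 [455.6 343.3  33. ] [array([453.8, 343. ]), array([63.6, 70.3]), np.float64(0.7)]
dark [545.73977076 103.59766727  50.1837822 ]
  top 384 [546.6 103.7  46.9] [array([546.9, 103.4]), array([72.9, 59.1]), np.float64(77.4)]
  scene 344 [547.6  94.8  46.1] [array([547.2,  96.1]), array([56.4, 61.1]), np.float64(78.4)]
top red 31 [ 481.9 -136.4  170.1] 1178.7477645049244 [array([388.3, -99.6]), array([  8.1, 232.3]), np.float64(69.1)]
top orange 65 [ 473.8 -119.    92.4] 96.6313439445687 [array([ 491.2, -127.9]), array([96.9, 47.5]), np.float64(77.0)]
top hi 15 [ 469.3 -171.2  138.8] 168.7 [array([ 469.2, -170.8]), array([10.6,  1.4]), np.float64(87.9)]
scene red 34 [ 495.  -136.5  169. ] 174.68565909090182 [array([ 491.9, -136.6]), array([ 8.9, 23.1]), np.float64(82.5)]
scene orange 416 [ 500.7 -117.    93.4] 100.34026110677223 [array([ 493.6, -126.5]), array([95.3, 51.5]), np.float64(74.5)]
```

View pics/c1.png

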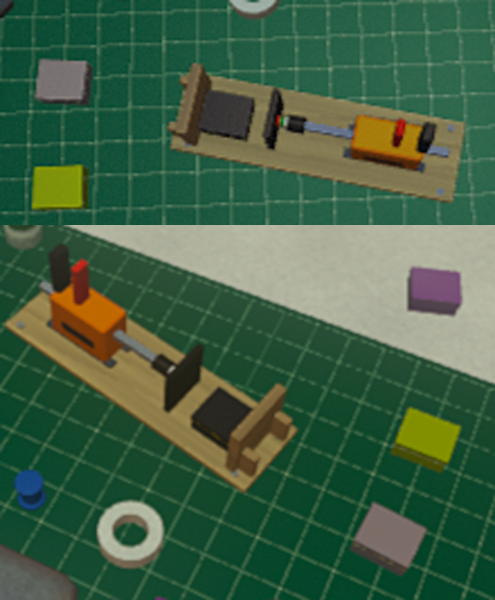

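The crop confirms both choices: grey box at (62,82), lime at (58,187), with the dark box between fence and jaw. Next I refine the jig's pose and start moving towards the grey box at (611,344).

```bash
python3 - <<'E'
from m import *
for n in("top","scene"):
    d=cam(n);P=cloud(d);hsv=cv2.cvtColor(d["color"],cv2.COLOR_BGR2HSV)
    w=(abs(P[...,0]-515)<140)&(abs(P[...,1]+10)<260)
    m=w&(hsv[...,0]>8)&(hsv[...,0]<30)&(hsv[...,1]>50)&(abs(P[...,2]-12)<8)
    m=cv2.morphologyEx(m.astype(np.uint8),cv2.MORPH_OPEN,np.ones((2,2)))>0
    v,u=np.nonzero(m); q=onz(d,u,v,12.)[:,:2].astype(np.float32)
    r=cv2.minAreaRect(q); print(n,'board',m.sum(),[np.round(x,1) for x in r])
    th=np.radians(76.7); Y=np.array([np.cos(th),np.sin(th)]);X=np.array([Y[1],-Y[0]])
    # jig frame about board centre
    c=np.array(r[0]); 
    J=np.stack([(P[...,:2]-c)@X,(P[...,:2]-c)@Y-50],-1)
    for nm,(ylo,yhi,zlo,zhi) in dict(fence=(100,160,98,112),jaw=(0,90,70,110),box=(30,140,44,52),top=(-230,-100,130,185)).items():
        mm=(abs(J[...,0])<56)&(J[...,1]>ylo)&(J[...,1]<yhi)&(P[...,2]>zlo)&(P[...,2]<zhi)
        if nm=="jaw": mm&=d["color"].max(2)<80
        if mm.sum()>5: print('',nm,mm.sum(),'x',np.round(np.percentile(J[mm][:,0],[1,50,99]),1),'y',np.round(np.percentile(J[mm][:,1],[1,10,50,90,99]),1),'z',np.round(np.percentile(P[mm][:,2],[5,50,98]),1))
E
```

```text
top board 2609 [array([511.9, -32.2]), array([416. , 119.8]), np.float64(76.6)]
 fence 163 x [-45.8   1.7  52.1] y [124.2 125.3 131.1 137.8 139.7] z [100.3 104.6 108.5]
 jaw 88 x [-31.5   0.6  35.5] y [11.7 11.9 13.8 18.8 19.9] z [ 76.4 106.2 109.4]
 box 353 x [-29.1   2.2  33.5] y [ 54.   60.4  89.2 118.  125.4] z [44.4 46.9 51.1]
 top 110 x [-10.1  -0.8  15.1] y [-200.  -197.7 -186.8 -153.9 -151.2] z [137.2 171.1 177.1]
scene board 2943 [array([520.3, -24.5]), array([418.3, 122.2]), np.float64(76.6)]
 fence 218 x [-51.2   0.8  47.2] y [114.  116.  122.  128.3 129.8] z [ 99.5 103.4 107.5]
 jaw 197 x [-34.6   1.4  33.2] y [ 1.8  4.1 10.3 11.8 12.6] z [ 73.6  99.5 109.3]
 box 360 x [-31.7   1.5  47.2] y [ 44.   49.7  75.1 105.2 137.5] z [44.3 46.4 50.8]
 top 241 x [-13.9   1.6  10.9] y [-210.3 -205.2 -195.5 -162.2 -160.8] z [132.4 158.6 175.6]
```

Emit:
{"op": "servo_tool", "data": {
  "steps": [
    [[0.04, -0.025, 0], [0, 0, -7], 1],
    [[0.04, -0.025, 0], [0, 0, -7], 1],
    [[0.04, -0.025, 0], [0, 0, -7], 1],
    [[0.04, -0.025, 0], [0, 0, -7], 1],
    [[0.04, -0.025, 0], [0, 0, -7], 1],
    [[0.04, -0.025, 0], [0, 0, -7], 1],
    [[0.04, -0.025, 0], [0, 0, -7], 1],
    [[0.04, -0.025, 0], [0, 0, -7], 1]
  ]
}}

```text
t: 0.97
ee_pos: [503.0, 407.4, 222.8]
orientation: [-1.952, -2.461, -0.0]
ft_force: [1.3, 1.4, -0.8]
width: 87.8
grasp_force: 0.0
```

Emit:
{"op": "servo_tool", "data": {
  "steps": [
    [[0.027, -0.0158, -0.02], [0, 0, -4.6], 1],
    [[0.027, -0.0158, -0.02], [0, 0, -4.6], 1],
    [[0.027, -0.0158, -0.02], [0, 0, -4.6], 1],
    [[0.027, -0.0158, -0.02], [0, 0, -4.7], 1],
    [[0, 0, -0.025], [0, 0, 0], 1],
    [[0, 0, -0.025], [0, 0, 0], 1],
    [[0, 0, -0.02], [0, 0, 0], 1],
    [[0, 0, 0], [0, 0, 0], 1]
  ]
}}

```text
t: 1.63
ee_pos: [606.9, 343.6, 67.7]
orientation: [-2.315, -2.12, 0.012]
ft_force: [-0.9, 0.5, -0.1]
width: 87.9
grasp_force: 0.0
```

Emit:
{"op": "servo_tool", "data": {
  "steps": [
    [[0.004, 0.0006, -0.015], [0, 0, 0], 1],
    [[0, 0, -0.02], [0, 0, 0], 1],
    [[0, 0, -0.015], [0, 0, 0], 1],
    [[0, 0, -0.009], [0, 0, 0], 1],
    [[0, 0, 0], [0, 0, 0], 1],
    [[0, 0, 0], [0, 0, 0], 0.2],
    [[0, 0, 0], [0, 0, 0], -0.4],
    [[0, 0, 0], [0, 0, 0], -1]
  ]
}}

```text
t: 2.3
ee_pos: [614.3, 346.7, 14.9]
orientation: [2.316, 2.122, 0.003]
ft_force: [0.5, -0.4, 0.5]
width: 71.3
grasp_force: 0.0
```

Emit:
{"op": "servo_tool", "data": {
  "steps": [
    [[0, 0, 0], [0, 0, 0], -1],
    [[0, 0, 0], [0, 0, 0], -1],
    [[0, 0, 0], [0, 0, 0], -1],
    [[0, 0, 0], [0, 0, 0], -1],
    [[0, 0, 0], [0, 0, 0], -1],
    [[0, 0, 0], [0, 0, 0], -1],
    [[0, 0, 0], [0, 0, 0], -1],
    [[0, 0, 0], [0, 0, 0], -1]
  ]
}}

```text
t: 2.97
ee_pos: [613.6, 346.4, 14.6]
orientation: [-2.316, -2.122, -0.001]
ft_force: [-2.5, 0.4, 6.3]
width: 59.6
grasp_force: 30.0
```

Emit:
{"op": "servo_tool", "data": {
  "steps": [
    [[0, 0, 0.012], [0, 0, 0], -1],
    [[0, 0, 0.025], [0, 0, 0], -1],
    [[0, 0, 0.035], [0, 0, 0], -1],
    [[0, 0, 0.035], [0, 0, 0], -1],
    [[0, -0.01, 0.035], [0, 0, 0], -1],
    [[-0.005, -0.02, 0.015], [0, 0, 0], -1],
    [[-0.01, -0.03, 0], [0, 0, -1], -1],
    [[-0.01, -0.03, 0], [0, 0, -2], -1]
  ]
}}

```text
t: 3.63
ee_pos: [589.4, 256.0, 173.2]
orientation: [2.369, 2.06, 0.007]
ft_force: [-0.1, -1.1, -1.8]
width: 59.9
grasp_force: 30.0
```

Emit:
{"op": "servo_tool", "data": {
  "steps": [
    [[-0.01, -0.03, 0], [0, 0, -2], -1],
    [[-0.01, -0.03, 0], [0, 0, -2], -1],
    [[-0.01, -0.03, 0], [0, 0, -1], -1],
    [[-0.01, -0.03, 0], [0, 0, 0], -1],
    [[-0.005, -0.02, 0], [0, 0, 0], -1],
    [[0, -0.01, 0], [0, 0, 0], -1],
    [[0, 0, 0], [0, 0, 0], -1],
    [[0, 0, 0], [0, 0, 0], -1]
  ]
}}

```text
t: 4.3
ee_pos: [544.4, 106.3, 171.3]
orientation: [2.459, 1.954, 0.002]
ft_force: [-0.3, 0.4, -0.9]
width: 59.8
grasp_force: 30.0
```

Emit:
{"op": "servo_tool", "data": {
  "steps": [
    [[0.003, -0.0043, -0.015], [0, 0, 0], -1],
    [[0, 0, -0.025], [0, 0, 0], -1],
    [[0, 0, -0.025], [0, 0, 0], -1],
    [[0, 0, -0.02], [0, 0, 0], -1],
    [[0, 0, -0.012], [0, 0, 0], -1],
    [[0, 0, -0.005], [0, 0, 0], -1],
    [[0, 0, 0], [0, 0, 0], -1],
    [[0, 0, 0], [0, 0, 0], -1]
  ]
}}

```text
t: 4.97
ee_pos: [547.2, 102.5, 69.2]
orientation: [2.458, 1.956, 0.001]
ft_force: [-0.6, -0.2, -0.7]
width: 59.7
grasp_force: 30.0
```

```bash
python3 - <<'E'
from h import *
b=cam("scene"); c=proj(b,[547,103,70])
u,v=map(int,c); cv2.imwrite("pics/p1.png",cv2.resize(b["color"][v-80:v+60,u-95:u+95],(760,560),interpolation=2))
o=sensors.get_obs();print(o["ee_pos"],o["ft_force"],u,v)
E
```

```text
[547.49443764 102.35473949  69.61820786] [-0.18587658 -0.02977009 -0.73244599] 300 231
```

View pics/p1.png

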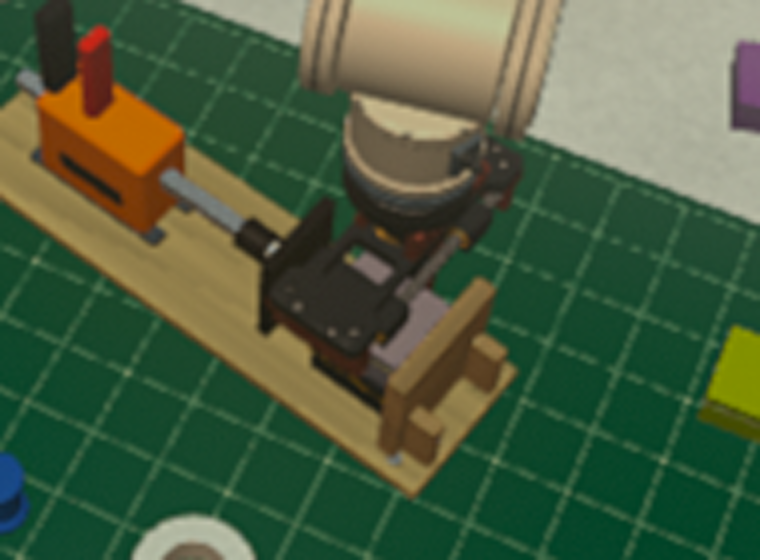

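The crop shows the grey box held just above the dark one at about (400,320), between jaw and fence and clear of both. I lower it and release.

Emit:
{"op": "servo_tool", "data": {
  "steps": [
    [[0, 0, -0.003], [0, 0, 0], -1],
    [[0, 0, -0.003], [0, 0, 0], -1],
    [[0, 0, -0.0017], [0, 0, 0], -1],
    [[0, 0, 0], [0, 0, 0], -1],
    [[0, 0, 0], [0, 0, 0], -1],
    [[0, 0, 0], [0, 0, 0], -1],
    [[0, 0, 0], [0, 0, 0], -1],
    [[0, 0, 0], [0, 0, 0], -1]
  ]
}}

```text
t: 5.68
ee_pos: [546.9, 101.9, 61.5]
orientation: [2.458, 1.955, 0.001]
ft_force: [-1.3, -0.0, 5.9]
width: 60.0
grasp_force: 30.0
```

Emit:
{"op": "servo_tool", "data": {
  "steps": [
    [[0, 0, 0], [0, 0, 0], 0.4],
    [[0, 0, 0], [0, 0, 0], 0.5],
    [[0, 0, 0], [0, 0, 0], 0.7],
    [[0, 0, 0], [0, 0, 0], 1],
    [[0, 0, 0.01], [0, 0, 0], 1],
    [[0, 0, 0.03], [0, 0, 0], 1],
    [[0, 0, 0.035], [0, 0, 0], 1],
    [[0, 0, 0.035], [0, 0, 0], 1]
  ]
}}

```text
t: 6.35
ee_pos: [545.8, 101.7, 172.2]
orientation: [-2.458, -1.955, 0.002]
ft_force: [1.0, -0.7, -0.6]
width: 87.7
grasp_force: 0.0
```

Emit:
{"op": "servo_tool", "data": {
  "steps": [
    [[-0.005, 0.035, 0.015], [0, 0, 2.3], 1],
    [[-0.013, 0.036, 0], [0, 0, 2.4], 1],
    [[-0.015, 0.036, 0], [0, 0, 2.4], 1],
    [[-0.015, 0.036, 0], [0, 0, 2.4], 1],
    [[-0.015, 0.036, -0.01], [0, 0, 2.4], 1],
    [[-0.015, 0.036, -0.015], [0, 0, 2.4], 1],
    [[-0.012, 0.025, -0.02], [0, 0, 0], 1],
    [[0, 0, -0.02], [0, 0, 0], 1]
  ]
}}

```text
t: 7.02
ee_pos: [455.1, 346.3, 121.6]
orientation: [-2.191, -2.251, -0.005]
ft_force: [0.3, -0.1, -0.6]
width: 88.1
grasp_force: 0.0
```

```bash
python3 - <<'E'
from m import *
for n in("top","scene"):
    d=cam(n);P=cloud(d)
    hsv=cv2.cvtColor(d["color"],cv2.COLOR_BGR2HSV)
    m,q=box(d,P,(547,102),77,90,50)
    m&=(hsv[...,1]<70)&(d["color"].max(2)>75)
    m=cv2.morphologyEx(m.astype(np.uint8),cv2.MORPH_OPEN,np.ones((3,3)))>0
    q=P[m][:,:2].astype(np.float32)
    print(n,m.sum(),[np.round(x,1) for x in cv2.minAreaRect(q)],np.median(P[m][:,2]))
print(sensors.get_obs()["ee_pos"])
a=d["color"][170:280,240:360];cv2.imwrite("pics/p2.png",cv2.resize(a,(600,550),interpolation=2))
E
```

```text
top 409 [array([547.8, 100. ]), array([69.3, 60. ]), np.float64(77.2)] 81.72190418653076
scene 462 [array([548.3,  97.2]), array([65.5, 60.5]), np.float64(77.6)] 80.39555231587008
[454.10015502 341.65983833 118.90115249]
```

View pics/p2.png

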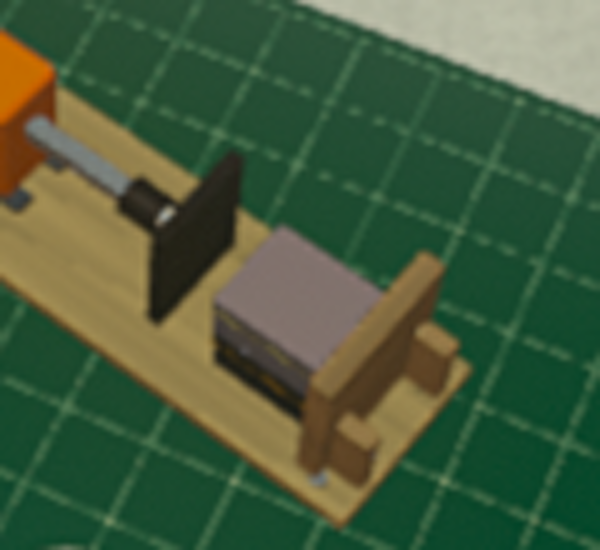

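The grey box sits squarely on the dark one, at (300,300) in the crop. Next is the lime box.

Emit:
{"op": "servo_tool", "data": {
  "steps": [
    [[-0.0005, 0.0015, -0.025], [0, 0, 0], 1],
    [[0, 0, -0.03], [0, 0, 0], 1],
    [[0, 0, -0.025], [0, 0, 0], 1],
    [[0, 0, -0.015], [0, 0, 0], 1],
    [[0, 0, -0.0085], [0, 0, 0], 1],
    [[0, 0, 0], [0, 0, 0], 1],
    [[0, 0, 0], [0, 0, 0], 1],
    [[0, 0, 0], [0, 0, 0], 0.6]
  ]
}}

```text
t: 7.78
ee_pos: [457.2, 343.6, 19.0]
orientation: [2.196, 2.246, 0.003]
ft_force: [0.5, 0.5, -0.1]
width: 84.3
grasp_force: 0.0
```

Emit:
{"op": "servo_tool", "data": {
  "steps": [
    [[0, 0, 0], [0, 0, 0], -1],
    [[0, 0, 0], [0, 0, 0], -1],
    [[0, 0, 0], [0, 0, 0], -1],
    [[0, 0, 0], [0, 0, 0], -1],
    [[0, 0, 0], [0, 0, 0], -1],
    [[0, 0, 0], [0, 0, 0], -1],
    [[0, 0, 0], [0, 0, 0], -1],
    [[0, 0, 0], [0, 0, 0], -1]
  ]
}}

```text
t: 8.45
ee_pos: [455.8, 343.2, 18.1]
orientation: [-2.196, -2.246, 0.001]
ft_force: [-2.6, -1.1, 7.2]
width: 59.8
grasp_force: 30.0
```

Emit:
{"op": "servo_tool", "data": {
  "steps": [
    [[0, 0, 0.012], [0, 0, 0], -1],
    [[0, 0, 0.025], [0, 0, 0], -1],
    [[0, 0, 0.035], [0, 0, 0], -1],
    [[0, 0, 0.035], [0, 0, 0], -1],
    [[0.004, -0.01, 0.035], [0, 0, 0], -1],
    [[0.01, -0.02, 0.015], [0, 0, -2], -1],
    [[0.011, -0.03, 0], [0, 0, -3], -1],
    [[0.011, -0.03, 0], [0, 0, -3], -1]
  ]
}}

```text
t: 9.12
ee_pos: [493.3, 253.3, 177.1]
orientation: [2.347, 2.086, 0.007]
ft_force: [1.1, -0.0, -2.6]
width: 60.0
grasp_force: 30.0
```

Emit:
{"op": "servo_tool", "data": {
  "steps": [
    [[0.011, -0.03, 0], [0, 0, -3], -1],
    [[0.011, -0.03, 0], [0, 0, -2.4], -1],
    [[0.011, -0.03, 0], [0, 0, -1], -1],
    [[0.011, -0.03, 0], [0, 0, 0], -1],
    [[0.007, -0.02, 0], [0, 0, 0], -1],
    [[0.003, -0.01, 0], [0, 0, 0], -1],
    [[0, 0, 0], [0, 0, 0], -1],
    [[0, 0, 0], [0, 0, 0], -1]
  ]
}}

```text
t: 9.78
ee_pos: [545.9, 103.4, 174.8]
orientation: [-2.461, -1.952, -0.0]
ft_force: [-0.6, 0.6, -1.4]
width: 59.9
grasp_force: 30.0
```

Now 3.6 mm in −y and about 72 mm down, stopping a few mm above contact.

Emit:
{"op": "servo_tool", "data": {
  "steps": [
    [[-0.0003, -0.0036, -0.015], [0, 0, 0], -1],
    [[0, 0, -0.02], [0, 0, 0], -1],
    [[0, 0, -0.018], [0, 0, 0], -1],
    [[0, 0, -0.01], [0, 0, 0], -1],
    [[0, 0, -0.006], [0, 0, 0], -1],
    [[0, 0, 0], [0, 0, 0], -1],
    [[0, 0, 0], [0, 0, 0], -1],
    [[0, 0, 0], [0, 0, 0], -1]
  ]
}}

```text
t: 10.45
ee_pos: [546.4, 100.1, 106.4]
orientation: [2.459, 1.954, 0.002]
ft_force: [1.0, -0.8, -1.8]
width: 59.7
grasp_force: 30.0
```

Emit:
{"op": "servo_tool", "data": {
  "steps": [
    [[0, 0, -0.0015], [0, 0, 0], -1],
    [[0, 0, -0.001], [0, 0, 0], -1],
    [[0, 0, 0], [0, 0, 0], -1],
    [[0, 0, 0], [0, 0, 0], -1],
    [[0, 0, 0], [0, 0, 0], -1],
    [[0, 0, 0], [0, 0, 0], -1],
    [[0, 0, 0], [0, 0, 0], -1],
    [[0, 0, 0], [0, 0, 0], -1]
  ]
}}

```text
t: 11.12
ee_pos: [545.8, 99.6, 103.0]
orientation: [2.46, 1.953, -0.0]
ft_force: [-0.3, -0.1, -2.0]
width: 59.7
grasp_force: 30.0
```

Emit:
{"op": "servo_tool", "data": {
  "steps": [
    [[0, 0, -0.001], [0, 0, 0], -1],
    [[0, 0, -0.001], [0, 0, 0], -1],
    [[0, 0, -0.001], [0, 0, 0], -1],
    [[0, 0, 0], [0, 0, 0], -1],
    [[0, 0, 0], [0, 0, 0], -1],
    [[0, 0, 0], [0, 0, 0], -1],
    [[0, 0, 0], [0, 0, 0], -1],
    [[0, 0, 0], [0, 0, 0], -1]
  ]
}}

```text
t: 11.78
ee_pos: [545.7, 99.6, 100.1]
orientation: [-2.46, -1.953, 0.0]
ft_force: [-0.6, -0.8, 1.2]
width: 59.7
grasp_force: 30.0
```

Emit:
{"op": "servo_tool", "data": {
  "steps": [
    [[0, 0, 0], [0, 0, 0], 0.4],
    [[0, 0, 0], [0, 0, 0], 0.5],
    [[0, 0, 0], [0, 0, 0], 0.7],
    [[0, 0, 0], [0, 0, 0], 1],
    [[0, 0, 0.01], [0, 0, 0], 1],
    [[0, 0, 0.03], [0, 0, 0], 1],
    [[0, 0, 0.04], [0, 0, 0], 1],
    [[0, 0, 0.04], [0, 0, 0], 1]
  ]
}}

```text
t: 12.45
ee_pos: [544.9, 99.5, 221.3]
orientation: [-2.46, -1.953, 0.003]
ft_force: [1.1, -0.2, 0.2]
width: 87.8
grasp_force: 0.0
```

Emit:
{"op": "servo_tool", "data": {
  "steps": [
    [[-0.012, -0.038, 0.01], [0, 0, -7], 1],
    [[-0.012, -0.038, 0], [0, 0, -7], 1],
    [[0, 0, 0], [0, 0, -7], 1],
    [[0, 0, 0], [0, 0, -7], 1],
    [[0, 0, 0], [0, 0, -7], 1],
    [[0, 0, 0], [0, 0, -7], 1],
    [[0, 0, 0], [0, 0, -7], 1],
    [[0, 0, 0], [0, 0, -7], 1]
  ]
}}

```text
t: 13.12
ee_pos: [521.8, 23.5, 230.8]
orientation: [3.091, 0.56, 0.001]
ft_force: [-0.2, -0.6, -0.8]
width: 87.8
grasp_force: 0.0
```

```bash
python3 - <<'E'
from m import *
Y=np.array([np.cos(np.radians(76.7)),np.sin(np.radians(76.7))]);X=np.array([Y[1],-Y[0]])
ims=[]
for n in("top","scene"):
    d=cam(n);P=cloud(d);hsv=cv2.cvtColor(d["color"],cv2.COLOR_BGR2HSV)
    J=np.stack([P[...,:2]@X,P[...,:2]@Y,P[...,2]],-1)
    w=(abs(J[...,0]-509)<60)&(d["range_z"]>0)
    red=w&((hsv[...,0]<5)|(hsv[...,0]>172))&(hsv[...,1]>150)&(J[...,2]>100)&(J[...,2]<190)&(abs(J[...,1]+20)<60)
    for lo in (110,160): 
        q=J[red&(J[...,2]>lo)]; print(n,'red>',lo,len(q),np.round(np.percentile(q,[3,50,97],axis=0),1).tolist())
    blk=w&(abs(J[...,0]-509)<25)&(d["color"].max(2)<70)&(J[...,2]>110)&(J[...,2]<190)&(J[...,1]<-20)&(J[...,1]>-110)
    for lo in (110,160):
        q=J[blk&(J[...,2]>lo)]; 
        if len(q): print(n,'grip>',lo,len(q),np.round(np.percentile(q,[3,50,97],axis=0),1).tolist())
    lime=w&(hsv[...,0]>24)&(hsv[...,0]<36)&(hsv[...,1]>180)&(J[...,2]>110)&(J[...,2]<125)
    q=P[lime][:,:2].astype(np.float32); r=cv2.minAreaRect(q);print(n,'lime',len(q),[np.round(x,1) for x in r],np.round([r[0]@X,r[0]@Y],1))
    c=proj(d,[520,0,80]).astype(int);print(c)
    ims.append(cv2.resize(d["color"][max(0,c[1]-75):c[1]+75,max(0,c[0]-100):c[0]+100],(400,300),interpolation=2))
cv2.imwrite("pics/p3.png",cv2.resize(np.hstack(ims),(800,300)))
E
```

```text
top red> 110 32 [[496.7, -25.8, 123.7], [502.7, -21.4, 170.0], [515.6, -17.4, 175.4]]
top red> 160 24 [[496.9, -25.5, 164.3], [506.0, -21.7, 170.5], [516.1, -17.8, 175.6]]
top grip> 110 68 [[495.6, -63.2, 119.3], [502.4, -55.6, 171.9], [517.6, -24.1, 176.6]]
top grip> 160 49 [[495.8, -63.4, 162.9], [505.9, -56.2, 173.3], [517.6, -49.0, 176.8]]
top lime 0 [array([0., 0.]), array([0., 0.]), np.float64(0.0)] [0. 0.]
[240 194]
scene red> 110 90 [[500.5, -23.7, 116.2], [512.9, -17.4, 152.5], [520.8, -14.9, 171.7]]
scene red> 160 39 [[499.3, -23.9, 161.1], [510.0, -18.6, 168.2], [520.1, -15.0, 172.2]]
scene grip> 110 180 [[498.4, -64.2, 113.1], [513.9, -51.7, 152.6], [522.9, -48.1, 174.8]]
scene grip> 160 69 [[498.2, -64.5, 161.1], [510.8, -54.4, 170.9], [522.1, -49.1, 176.6]]
scene lime 575 [array([548.1, 100.5]), array([69.4, 63.8]), np.float64(76.7)] [510.3 223.9]
[269 207]
```

View pics/p3.png

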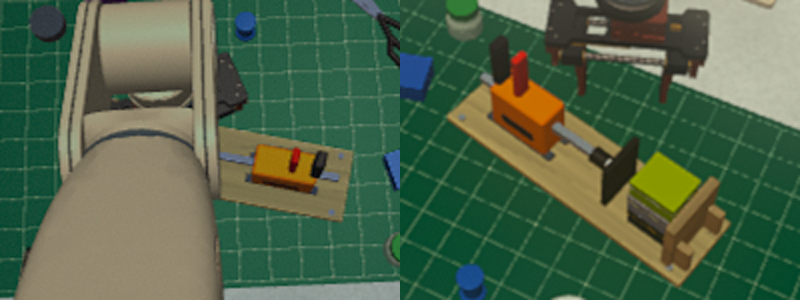

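The lime box sits squarely on top (scene half, (665,185)). The trigger is at (520,72) and the grip at (499,60). In the jig-aligned frame the clamp faces run from −64.5 to −14.5, which is exactly 50 mm over both. I move above them now.

Emit:
{"op": "servo_tool", "data": {
  "steps": [
    [[-0.004, -0.02, 0], [0, 0, -5], 1],
    [[-0.007, -0.033, 0], [0, 0, -6], 1],
    [[-0.007, -0.033, 0], [0, 0, -6], 1],
    [[-0.007, -0.033, 0], [0, 0, -6], 1],
    [[-0.007, -0.033, 0], [0, 0, -6], 1],
    [[-0.004, -0.022, 0], [0, 0, -5], 1],
    [[0, 0, 0], [0, 0, 0], 1],
    [[0, 0, 0], [0, 0, 0], 1]
  ]
}}

```text
t: 13.88
ee_pos: [485.6, -151.2, 230.4]
orientation: [-3.121, 0.355, -0.001]
ft_force: [0.2, 0.1, -0.1]
width: 87.8
grasp_force: 0.0
```

Emit:
{"op": "servo_tool", "data": {
  "steps": [
    [[0, -0.0036, -0.02], [0, 0, -0.3], 1],
    [[0, 0, -0.025], [0, 0, 0], 1],
    [[0, 0, -0.025], [0, 0, 0], 1],
    [[0, 0, -0.016], [0, 0, 0], 1],
    [[0, 0, -0.006], [0, 0, 0], 1],
    [[0, 0, 0], [0, 0, 0], 0.6],
    [[0, 0, 0], [0, 0, 0], 0.4],
    [[0, 0, 0], [0, 0, 0], 0.3]
  ]
}}

```text
t: 14.55
ee_pos: [486.8, -153.8, 139.2]
orientation: [3.12, -0.364, 0.003]
ft_force: [0.1, -0.2, -0.1]
width: 70.9
grasp_force: 0.0
```

Emit:
{"op": "servo_tool", "data": {
  "steps": [
    [[0, 0, 0], [0, 0, 0], 0.25],
    [[0, 0, 0], [0, 0, 0], 0.25],
    [[0, 0, 0], [0, 0, 0], 0.25],
    [[0, 0, 0], [0, 0, 0], 0.25],
    [[0, 0, 0], [0, 0, 0], 0.25],
    [[0, 0, 0], [0, 0, 0], 0.25],
    [[0, 0, 0], [0, 0, 0], 0.25],
    [[0, 0, 0], [0, 0, 0], 0.25]
  ]
}}

```text
t: 15.22
ee_pos: [486.0, -154.3, 138.2]
orientation: [3.12, -0.366, 0.001]
ft_force: [-0.1, -2.7, 2.3]
width: 54.8
grasp_force: 1.6
```

Emit:
{"op": "servo_tool", "data": {
  "steps": [
    [[-0.0003, -0.0012, 0], [0, 0, 0], 0.2],
    [[-0.0003, -0.0012, 0], [0, 0, 0], 0.14],
    [[-0.0003, -0.0012, 0], [0, 0, 0], 0.08],
    [[-0.0003, -0.0012, 0], [0, 0, 0], 0.02],
    [[-0.0003, -0.0012, 0], [0, 0, 0], -0.04],
    [[-0.0003, -0.0012, 0], [0, 0, 0], -0.1],
    [[-0.0003, -0.0012, 0], [0, 0, 0], -0.16],
    [[-0.0003, -0.0012, 0], [0, 0, 0], -0.2]
  ]
}}

```text
t: 15.88
ee_pos: [483.4, -162.9, 137.9]
orientation: [-3.118, 0.368, 0.0]
ft_force: [3.7, 10.9, 0.4]
width: 36.8
grasp_force: 28.3
```

Emit:
{"op": "servo_tool", "data": {
  "steps": [
    [[0, 0, 0], [0, 0, 0], -0.23],
    [[0, 0, 0], [0, 0, 0], -0.25],
    [[0, 0, 0], [0, 0, 0], -0.25],
    [[0, 0, 0], [0, 0, 0], -0.25],
    [[0, 0, 0], [0, 0, 0], -0.25],
    [[0, 0, 0], [0, 0, 0], -0.25],
    [[0, 0, 0], [0, 0, 0], -0.25],
    [[0, 0, 0], [0, 0, 0], -0.25]
  ]
}}

```text
t: 16.55
ee_pos: [483.4, -162.8, 137.9]
orientation: [-3.119, 0.367, 0.0]
ft_force: [1.8, 5.1, -1.2]
width: 37.2
grasp_force: 28.5
```

```bash
cat > g.py <<'E'
from m import *
Y=np.array([np.cos(np.radians(76.7)),np.sin(np.radians(76.7))]);X=np.array([Y[1],-Y[0]])
def gauge(save=None):
    d=cam("scene");P=cloud(d);J=np.stack([P[...,:2]@X,P[...,:2]@Y,P[...,2]],-1)
    hsv=cv2.cvtColor(d["color"],cv2.COLOR_BGR2HSV)
    dk=(d["color"].max(2)<80)&(abs(J[...,0]-509)<36)&(J[...,2]>75)&(J[...,2]<103)&(J[...,1]>90)&(J[...,1]<185)
    print('jaw Y front/back',np.round(np.percentile(J[dk][:,1],[3,50,97]),1),dk.sum())
    ly=(hsv[...,0]>24)&(hsv[...,0]<36)&(hsv[...,1]>180)&(abs(J[...,0]-509)<60)&(J[...,2]>110)
    q=P[ly][:,:2].astype(np.float32); r=cv2.minAreaRect(q);print('lime',len(q),np.round(r[0]@X,1),np.round(r[0]@Y,1),np.round(r[1],1),round(r[2],1))
    if save:
        c=proj(d,[535,60,70]).astype(int); cv2.imwrite(save,cv2.resize(d["color"][c[1]-45:c[1]+45,c[0]-60:c[0]+60],(800,600),interpolation=2))
    return d,J,hsv
if __name__=="__main__":
    import sys; gauge(sys.argv[1] if len(sys.argv)>1 else None); o=sensors.get_obs();print(o["ee_pos"]@np.r_[Y,0],o["width"],o["grasp_force"])
E
python3 g.py
```

```text
jaw Y front/back [131.1 171.5 172.9] 112
lime 574 510.6 223.1 [71.  63.7] 77.1
-47.27354008748771 37.18252349618488 28.50213624536991
```

The jaw advanced 14.5 mm, a full stroke. About 17 mm remain to the home position. I release and pump again.

Emit:
{"op": "servo_tool", "data": {
  "steps": [
    [[0.0003, 0.0013, 0], [0, 0, 0], -0.12],
    [[0.0003, 0.0013, 0], [0, 0, 0], -0.04],
    [[0.0003, 0.0013, 0], [0, 0, 0], 0.04],
    [[0.0003, 0.0013, 0], [0, 0, 0], 0.12],
    [[0.0003, 0.0013, 0], [0, 0, 0], 0.2],
    [[0.0003, 0.0012, 0], [0, 0, 0], 0.25],
    [[0, 0, 0], [0, 0, 0], 0.28],
    [[0, 0, 0], [0, 0, 0], 0.28]
  ]
}}

```text
t: 17.27
ee_pos: [485.2, -155.9, 138.0]
orientation: [3.12, -0.366, 0.0]
ft_force: [0.6, 0.2, -0.2]
width: 56.4
grasp_force: 0.0
```

Emit:
{"op": "servo_tool", "data": {
  "steps": [
    [[-0.0003, -0.001, 0], [0, 0, 0], 0.2],
    [[-0.0003, -0.0011, 0], [0, 0, 0], 0.14],
    [[-0.0003, -0.0011, 0], [0, 0, 0], 0.08],
    [[-0.0003, -0.0011, 0], [0, 0, 0], 0.02],
    [[-0.0003, -0.0011, 0], [0, 0, 0], -0.04],
    [[-0.0003, -0.0011, 0], [0, 0, 0], -0.1],
    [[0, 0, 0], [0, 0, 0], -0.1],
    [[0, 0, 0], [0, 0, 0], -0.1]
  ]
}}

```text
t: 17.93
ee_pos: [483.6, -162.1, 138.1]
orientation: [-3.119, 0.367, -0.001]
ft_force: [1.1, 6.3, 1.5]
width: 39.8
grasp_force: 2.6
```

```bash
python3 g.py pics/g1.png
```

```text
jaw Y front/back [141.2 180.8 184.8] 34
lime 578 510.5 223.7 [71.1 62.2] 75.4
-46.47242684645261 39.68725641980051 2.6595172192901373
```

View pics/g1.png

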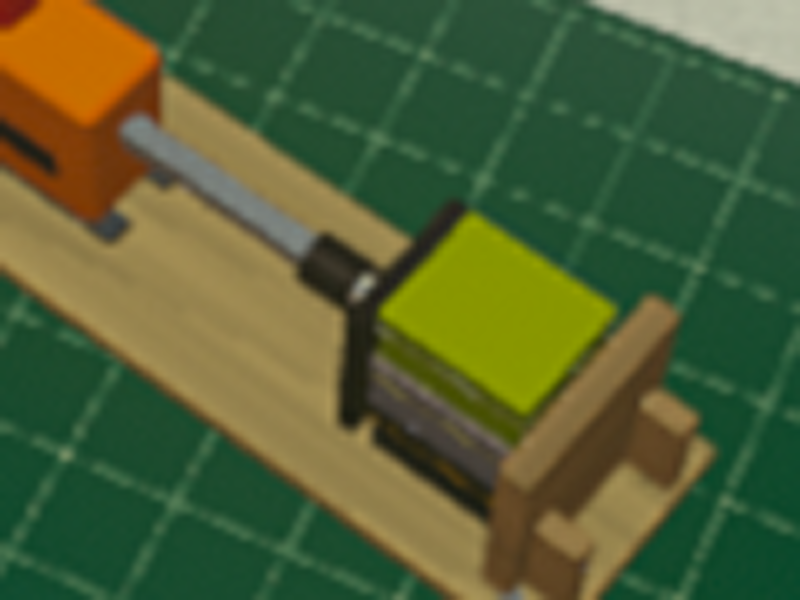

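The jaw is just reaching the column at (375,320), and the gauge still shows white at the collar (360,290). I finish this stroke, release, and then check the gauge in the top view.

Emit:
{"op": "servo_tool", "data": {
  "steps": [
    [[-0.0001, -0.0005, 0], [0, 0, 0], -0.13],
    [[-0.0001, -0.0005, 0], [0, 0, 0], -0.16],
    [[0, 0, 0], [0, 0, 0], -0.16],
    [[0, 0, 0], [0, 0, 0], -0.16],
    [[0, 0, 0], [0, 0, 0], -0.16],
    [[0, 0, 0], [0, 0, 0], -0.16],
    [[0, 0, 0], [0, 0, 0], -0.16],
    [[0, 0, 0], [0, 0, 0], -0.16]
  ]
}}

```text
t: 18.65
ee_pos: [483.4, -162.7, 138.1]
orientation: [-3.119, 0.367, -0.0]
ft_force: [2.6, 6.5, 1.2]
width: 37.2
grasp_force: 15.7
```

```bash
python3 g.py; python3 - <<'E'
from h import *
a=cam("top");b=cam("scene")
ims=[]
for d,w in((a,30),(b,30)):
    c=proj(d,[533,55,60]).astype(int); print(c); ims.append(cv2.resize(d["color"][c[1]-w:c[1]+w,c[0]-w:c[0]+w],(400,400),interpolation=2))
cv2.imwrite("pics/g2.png",np.hstack(ims))
E
```

```text
jaw Y front/back [141.5 158.5 184.5] 22
lime 577 510.3 222.7 [71.9 61.6] 76.7
-47.198096663170794 36.93563917166065 15.691926162689924
[223 192]
[285 222]
```

View pics/g2.png

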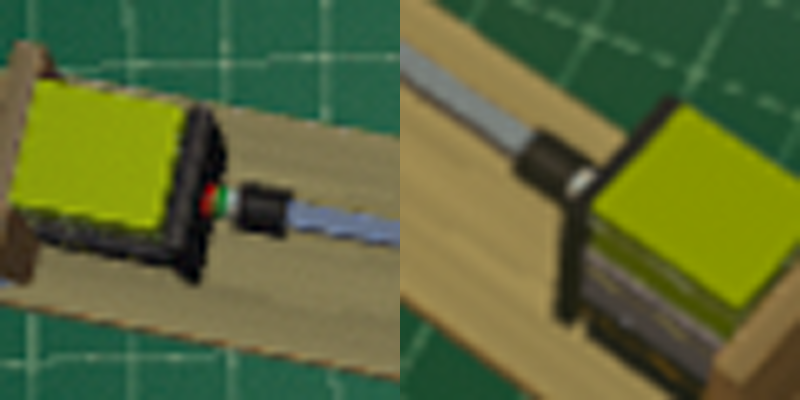

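The top view shows the gauge clearly: red (210,200), green (222,200), white (233,203), collar from 240, so it is near zero. I release and set a sub-pixel profile along the rod for the final stroke.

Emit:
{"op": "servo_tool", "data": {
  "steps": [
    [[0.0003, 0.0013, 0], [0, 0, 0], -0.08],
    [[0.0003, 0.0013, 0], [0, 0, 0], 0.0],
    [[0.0003, 0.0013, 0], [0, 0, 0], 0.08],
    [[0.0003, 0.0013, 0], [0, 0, 0], 0.14],
    [[0.0003, 0.0012, 0], [0, 0, 0], 0.2],
    [[0.0002, 0.0008, 0], [0, 0, 0], 0.25],
    [[0, 0, 0], [0, 0, 0], 0.28],
    [[0, 0, 0], [0, 0, 0], 0.28]
  ]
}}

```text
t: 19.47
ee_pos: [484.8, -156.2, 138.0]
orientation: [3.12, -0.366, -0.0]
ft_force: [0.3, 0.4, 0.6]
width: 56.1
grasp_force: 0.0
```

```bash
cat > pr.py <<'E'
from m import *
Y=np.array([np.cos(np.radians(76.7)),np.sin(np.radians(76.7))]);X=np.array([Y[1],-Y[0]])
import sys
d=cam("top");im=d["color"].astype(np.float32)
ys=np.arange(100,196,1.0)
zc=float(sys.argv[1]) if len(sys.argv)>1 else 68.
xs=np.arange(503,514.)
acc=0
for x in xs:
    p=np.c_[np.outer(ys,Y)+x*X,np.full(len(ys),zc)]; uv=proj(d,p).astype(np.float32)
    acc=acc+cv2.remap(im,uv[None,:,0],uv[None,:,1],cv2.INTER_LINEAR)[0]
acc/=len(xs)
for i in range(0,len(ys),2): print(int(ys[i]),acc[i].astype(int).tolist(),end=' | ')
print()
o=sensors.get_obs();print(o["ee_pos"],o["ee_pos"][:2]@Y,o["width"],o["grasp_force"])
E
python3 pr.py
```

```text
100 [129, 111, 101] | 102 [129, 111, 100] | 104 [128, 108, 98] | 106 [126, 106, 95] | 108 [125, 106, 95] | 110 [127, 108, 97] | 112 [133, 112, 101] | 114 [135, 116, 104] | 116 [134, 117, 105] | 118 [131, 113, 102] | 120 [128, 108, 99] | 122 [127, 106, 97] | 124 [126, 106, 96] | 126 [128, 108, 98] | 128 [132, 112, 100] | 130 [136, 116, 103] | 132 [136, 117, 106] | 134 [130, 112, 101] | 136 [114, 97, 88] | 138 [79, 68, 63] | 140 [39, 38, 38] | 142 [33, 34, 36] | 144 [34, 35, 37] | 146 [35, 36, 38] | 148 [34, 35, 36] | 150 [34, 34, 36] | 152 [34, 35, 38] | 154 [34, 35, 38] | 156 [33, 34, 36] | 158 [32, 31, 34] | 160 [44, 46, 48] | 162 [80, 85, 84] | 164 [107, 118, 109] | 166 [115, 138, 112] | 168 [75, 124, 63] | 170 [45, 106, 44] | 172 [37, 93, 74] | 174 [29, 66, 110] | 176 [19, 34, 123] | 178 [14, 18, 90] | 180 [14, 15, 39] | 182 [21, 22, 20] | 184 [34, 37, 37] | 186 [45, 48, 51] | 188 [48, 51, 53] | 190 [41, 43, 45] | 192 [31, 38, 39] | 194 [15, 56, 51] | 
[ 484.78834545 -156.25816237  138.01020919] -40.54171085657082 56.36384121884191 0.0
```

Gauge reads about 0 now: collar front at 161.5, green/red boundary at 173 (11 mm expected). Now the third stroke, in increments.

Emit:
{"op": "servo_tool", "data": {
  "steps": [
    [[-0.0001, -0.0004, 0], [0, 0, 0], 0.22],
    [[-0.0001, -0.0004, 0], [0, 0, 0], 0.18],
    [[-0.0001, -0.0004, 0], [0, 0, 0], 0.14],
    [[-0.0001, -0.0005, 0], [0, 0, 0], 0.1],
    [[-0.0001, -0.0005, 0], [0, 0, 0], 0.06],
    [[0, 0, 0], [0, 0, 0], 0.04],
    [[0, 0, 0], [0, 0, 0], 0.04],
    [[0, 0, 0], [0, 0, 0], 0.04]
  ]
}}

```text
t: 20.18
ee_pos: [484.3, -158.5, 138.1]
orientation: [3.12, -0.367, 0.0]
ft_force: [-1.5, -0.1, 2.2]
width: 46.1
grasp_force: 8.7
```

```bash
sed -i 's/^for i in range.*$//; s/^print()$//' pr.py; cat >> pr.py <<'E'
g=acc.mean(1)
i=np.where((g[:-1]>75)&(g[1:]<=75))[0]; i=i[(ys[i]>125)&(ys[i]<165)][0]; back=ys[i]+(g[i]-75)/(g[i]-g[i+1])
rg=acc[:,2]-acc[:,1]; k=np.where((rg[:-1]<0)&(rg[1:]>=0)&(ys[:-1]>back+24-2)&(acc[:-1,1]>40))[0]; k=k[0] if len(k) else None
b=ys[k]+rg[k]/(rg[k]-rg[k+1]) if k is not None else np.nan
print('back',back,'rg',b,'gauge',11-(b-back-24))
e=int(back+16-100); print([(int(ys[j]),acc[j].astype(int).tolist()) for j in range(e,min(e+34,95),2)])
E
python3 pr.py; python3 g.py
```

```text
[ 484.30038196 -158.530325    138.11245071] -42.865187390896565 45.65598885209982 8.758389882277697
back 141.73766934871674 rg 174.39482867717743 gauge 2.3428406715393066
[(157, [35, 35, 37]), (159, [34, 34, 38]), (161, [32, 32, 35]), (163, [35, 35, 38]), (165, [49, 55, 50]), (167, [63, 81, 60]), (169, [70, 105, 62]), (171, [53, 109, 40]), (173, [39, 100, 54]), (175, [34, 84, 104]), (177, [21, 46, 132]), (179, [12, 17, 126]), (181, [16, 14, 59]), (183, [20, 19, 23]), (185, [29, 31, 30]), (187, [42, 44, 47]), (189, [50, 52, 56])]
jaw Y front/back [145.3 160.8 184. ] 17
lime 577 509.8 225.4 [71.1 62.9] 76.3
-42.89108677685041 45.452159680819776 8.852145951823331
```

Emit:
{"op": "servo_tool", "data": {
  "steps": [
    [[-0.0001, -0.0003, 0], [0, 0, 0], 0.03],
    [[-0.0001, -0.0004, 0], [0, 0, 0], 0.015],
    [[-0.0001, -0.0004, 0], [0, 0, 0], 0.0],
    [[-0.0001, -0.0004, 0], [0, 0, 0], -0.015],
    [[0, 0, 0], [0, 0, 0], -0.025],
    [[0, 0, 0], [0, 0, 0], -0.035],
    [[0, 0, 0], [0, 0, 0], -0.035],
    [[0, 0, 0], [0, 0, 0], -0.035]
  ]
}}

```text
t: 20.95
ee_pos: [483.9, -160.1, 138.1]
orientation: [3.12, -0.366, 0.0]
ft_force: [-2.2, 0.1, 5.7]
width: 42.5
grasp_force: 12.8
```

```bash
python3 pr.py; python3 g.py
```

```text
[ 483.92967209 -160.07493016  138.11185225] -44.45364620777461 42.707112689337194 12.828239807859063
back 144.54248827695847 rg 174.32794645428658 gauge 5.21454182267189
[(160, [34, 35, 38]), (162, [33, 33, 37]), (164, [33, 34, 36]), (166, [34, 37, 37]), (168, [35, 52, 35]), (170, [40, 74, 34]), (172, [41, 93, 40]), (174, [38, 91, 81]), (176, [28, 69, 121]), (178, [13, 29, 138]), (180, [11, 14, 94]), (182, [15, 13, 31]), (184, [22, 24, 23]), (186, [36, 38, 38]), (188, [49, 51, 53]), (190, [49, 51, 54]), (192, [43, 44, 48])]
jaw Y front/back [149.1 163.  184.9] 21
lime 571 510.5 225.3 [71.3 62.1] 77.1
-44.471333220677636 42.863223912249865 12.828557188622653
```

The white is gone and the gauge reads about 5.5. A little more takes it to mid-green.

Emit:
{"op": "servo_tool", "data": {
  "steps": [
    [[-0.0001, -0.0003, 0], [0, 0, 0], -0.045],
    [[-0.0001, -0.0003, 0], [0, 0, 0], -0.055],
    [[0, -0.0002, 0], [0, 0, 0], -0.065],
    [[0, 0, 0], [0, 0, 0], -0.075],
    [[0, 0, 0], [0, 0, 0], -0.075],
    [[0, 0, 0], [0, 0, 0], -0.075],
    [[0, 0, 0], [0, 0, 0], -0.075],
    [[0, 0, 0], [0, 0, 0], -0.075]
  ]
}}

```text
t: 21.72
ee_pos: [483.7, -160.9, 138.1]
orientation: [3.12, -0.366, 0.0]
ft_force: [-2.0, -0.8, 4.8]
width: 40.8
grasp_force: 14.6
```

```bash
python3 pr.py; python3 g.py; python3 - <<'E'
from h import *
a=cam("top");b=cam("scene");ims=[]
for d,w in((a,38),(b,38)):
    c=proj(d,[535,75,60]).astype(int); ims.append(cv2.resize(d["color"][c[1]-w:c[1]+w,c[0]-w:c[0]+w],(400,400),interpolation=2))
cv2.imwrite("pics/g3.png",np.hstack(ims))
E
```

```text
[ 483.74341916 -160.92979406  138.10703381] -45.32842913365283 40.667377470904654 14.592052102088928
back 146.6060807108879 rg 174.70963829755783 gauge 6.896442413330078
[(162, [34, 36, 37]), (164, [34, 35, 37]), (166, [34, 34, 37]), (168, [33, 35, 35]), (170, [36, 52, 32]), (172, [40, 76, 37]), (174, [38, 88, 74]), (176, [31, 77, 111]), (178, [20, 37, 130]), (180, [13, 16, 92]), (182, [14, 12, 30]), (184, [24, 23, 22]), (186, [36, 36, 37]), (188, [46, 50, 52]), (190, [48, 51, 54]), (192, [44, 45, 48]), (194, [37, 42, 41])]
jaw Y front/back [150.3 161.6 184.8] 19
lime 578 510.5 224.4 [72.3 62.1] 76.3
-45.34737210649022 40.84287362450913 14.590330668725073
```

View pics/g3.png

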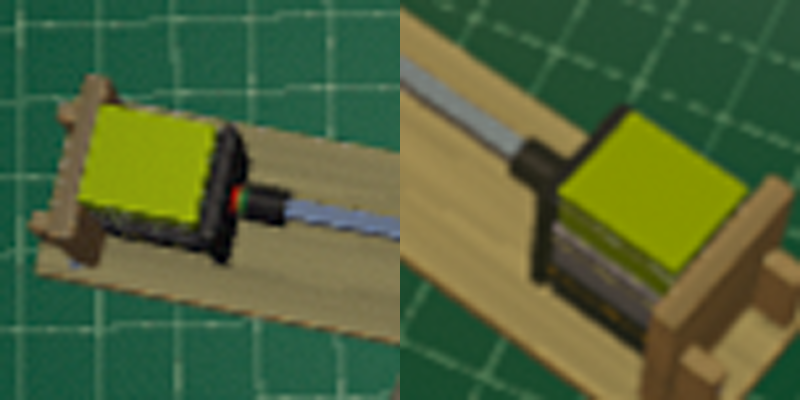

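The column stands straight against the fence, with the collar edge in green at (243,200) and red still visible. The gauge reads about 7 mm, and the 14.6 N grip force agrees with that. I hand the job in.

```bash
python3 -c "
from workcell import close_job; print(close_job())"
```

```text
the job is handed in; nothing more can be done
None
```

The grey and lime boxes are stacked squarely on the dark box, and the column is clamped against the fence. The gripper is still squeezing the trigger at 14.6 N, with the gauge at about 7 mm (mid-green), and the job was handed in at about 22 s.

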